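# Turn the upside-down red serving pail right way up on the wooden board

### The job

The red serving pail was left upside down to drain. Pick it up by its swinging handle, turn it right way up and stand it mouth-up in the middle of the round wooden serving board, then let go. Leave the blue pail where it is.

Things in the scene. Friction and masses are not known exactly. Their poses are not given: they have to be found in the camera images.
- red_pail: Red metal pail, 85 mm tall, mouth 90 mm across, closed base 68 mm, 0.17 kg, mouth-down at the start. Origin: centre of the mouth; z points from mouth to base (up at the start; down when mouth-up, origin then 85 mm above its support). Its handle turns loosely on lugs 14 mm from the mouth, along the pail's y. Held by the handle it topples over about the lugs; this needs 120 mm of free height below them.
- red_pail_grip (a point): Centre of the wooden grip of the red pail's handle, 130 mm from the pail's axis, 37 mm high at the start: 13 mm thick (x, away from the pail; grip across it from above), 52 long (y), 14 high (z). At the start the handle is on a stop, out along the pail's +x. Lifted and its outer end tilted 30 degrees up, the pail topples away from the grip and hangs mouth-up in about 2 s.
- board: Round wooden serving board, fixed to the counter, 160 mm across, 16 mm thick. Origin: centre of its underside, on the counter; z up.
- blue_pail: Bystander: a blue pail of the same shape and with the same kind of handle as the red one, also mouth-down; same axes (origin at the centre of the mouth, handle out along its +x). To be left alone.
There are look-alikes about, which are no part of the job. There is more than one size of the red_pail; the one meant has the size given above. Of the things that look like the board, the middle-sized one is meant.

How it is judged:
By the outcome, as a careful person would: the job done as asked, in the order asked, and still so for the second after the job is handed in, with the robot touching nothing.
It also fails if it takes over 54 s, if anything falls off the work surface, if the arm or the gripper's body presses on something with over 40 N, if the wrist force passes 120 N, or if a joint passes its speed limit or range.

### The arm

A 7-joint arm with a two-finger parallel gripper is mounted at the origin on the work surface. World frame = base frame: x ahead of the robot, y to its left, z up, the work surface at z = 0. Lengths are in m, angles in rad, forces in N, time in s.
With the tool pointing down it reaches from about 0.4 to 0.875 m from the base axis. Payload 4.4 kg.
Tool frame: the origin (TCP) lies midway between the tips of the shut fingers; the grasp point (between the pads) lies 19 mm behind it (grip_depth is the distance from the TCP to the grasp point, in m); z points along the fingers, y is the direction in which the jaws open and shut (so a half turn about z gives the same grasp; the last joint's range is limited). The gripper opens to 85 mm and grips with 20 to 120 N. Pads are 22 mm wide; open, the fingers measure 114 mm over their backs; the gripper's body (76 mm by 85 mm) begins 54 mm behind the grasp point. The pads swing forward as they close: fully open they stand 13 mm farther back than shut.
Start: joints at [-1.232, 0.628, 0.038, 1.517, -0.027, 0.996, -0.02], TCP at [0.256, 0.597, 0.231] pointing down, gripper open.
Joint ranges: [-3.06, 3.06], [-0.37, 2.12], [-1.25, 1.32], [0.18, 2.47], [-1.1, 4.24], [0.23, 1.98], [-2.94, 2.94]. Speed limits (rad/s): [2.57, 2.57, 3.14, 3.14, 3.14, 3.14, 3.14].

### API

Orientations are given as a rotation vector (axis times angle).
In Python, from rig import read_state, get_image, get_calibration, close_job, grip_depth gives the robot as it stands.
- The arm moves only by the tool send_rows, never from a script. Its argument "deltas" is a list of rows, each a list of 3 entries, a list of its own where there are three numbers: the shift along the tool's x, y, z in mm, then the turn about the tool's z in degrees, then the opening, from 0 (shut) to 1 (fully open). In form: [[[tx, ty, tz], roll, jaw], ...]. A call has exactly 5 rows; each row shifts and turns the commanded pose from where the row before left it, along the tool's axes as they then stand; what a row does not reach is not made up. A row lasts 1/10 s, in which the tool goes at most 50 mm and 8.59 degrees, less where a joint would pass 70% of its speed; a pose out of reach is approached as far as the arm can. A call with a gripper value outside its range is refused whole. The fingers move at their own pace and stop on an object; "squeeze" is the grip in N (left out, the last holds). Time passes only in rows, so rows that do not move let the fingers close, or fill a call up. It gives the time, the measured TCP pose, the force and the opening at its end, in the units of the state.
- read_state(): the state, without advancing time (a new reading comes with each control period).
- get_image(name): name is "scene" or "top" or "wrist"; returns the picture (480x640x3 uint8, blue, green, red); there is no depth.
- get_calibration(name): a dict with "K" (3x3 intrinsics, pixels), "k1" (the pictures are not rectified: a ray, as slopes to the right and down, at radius r is drawn at 1 + k1 r^2 times it, then the intrinsics apply), "camera_from_world" (4x4, takes a point from world to camera coordinates); the wrist camera has in their place "T_tool_cam" (4x4, takes a point from camera to tool coordinates, whose origin is the TCP and whose axes are the flange's). Camera axes: x right, y down, z forward; pixel columns grow to the right and rows downward; lengths in m; the calibration is good to about 2 mm. A picture is of the moment at which its call begins: read the wrist's pose just before it. get_calibration takes no time and is no camera call.
- close_job(): hands the job in, once; it reports no verdict.
The state is a dict: "time": time; "joint_positions": joint angles; "qd": joint speeds; "effort": joint torques, N m; "position": TCP position; "tool_rot": TCP orientation; "force": force on the tool from outside, world axes, zero at the start; "moment": the same for the moment, N m; "finger_gap": opening from 0.0 (shut) to 1.0 (fully open).
Only numpy, scipy, OpenCV 4.12 (cv2) and the standard library are available. Lean on these libraries where they do the work, as an engineer would, in place of code of your own. Each camera call takes 0.05 s, during which the arm holds its last target.

## Working session

There is one attempt and no reset: what is moved stays moved. The work goes in short steps, Python scripts to look and compute and a tool call to move; the robot and the scene stay as the last step left them, time stands still between calls to the robot, and variables do not carry over. Pictures are saved under pics/ and viewed, and the job is handed in when it is done.

Besides the shell and the picture viewer there is one more tool, called after "Emit:" as name(argument=value, ...), one argument or row to a line, values as JSON. send_rows: Moves the arm, as the interface text tells. Its arguments: {"type":"object","properties":{"deltas":{"type":"array"},"squeeze":{"type":"number"}},"required":["deltas"]}

```bash
ls; mkdir -p pics; python3 - <<'E'
from rig import *
import cv2,numpy as np
print(read_state()); print(grip_depth)
for n in("scene","top","wrist"):
    c=get_calibration(n);print(n,{k:np.round(v,4).tolist() for k,v in c.items()})
for n in("scene","top","wrist"):
    cv2.imwrite(f"pics/{n}0.png",get_image(n))
E
```

```text
pics
{'time': 0.0, 'joint_positions': array([-1.23180829,  0.62934549,  0.03845428,  1.51834067, -0.02699483,
        0.9962961 , -0.0200116 ]), 'qd': array([ 0.00210377, -0.00063371,  0.00181594, -0.00133349,  0.00206787,
       -0.00091327, -0.00147749]), 'effort': array([ 6.63680567e-04, -5.63413382e+01,  1.22586530e+00, -1.93443739e+01,
        1.08941988e-02,  1.07522705e-02, -1.40969971e-05]), 'position': array([0.25572646, 0.59691919, 0.23039846]), 'tool_rot': array([-6.31466503e-01, -3.07712577e+00,  2.88977599e-03]), 'force': array([-0.13565984,  0.11660276,  0.61341098]), 'moment': array([ 1.85449609e-02, -9.12514571e-05,  4.03182808e-03]), 'finger_gap': 1.0028435002101863}
0.0187
scene {'K': [[455.1833, 0.0, 327.5689], [0.0, 455.1833, 232.6314], [0.0, 0.0, 1.0]], 'k1': -0.0664, 'camera_from_world': [[0.8522, 0.5231, 0.0075, -0.381], [0.293, -0.4653, -0.8353, -0.0366], [-0.4335, 0.714, -0.5498, 1.2664], [0.0, 0.0, 0.0, 1.0]]}
top {'K': [[500.0293, 0.0, 324.9412], [0.0, 500.0293, 243.273], [0.0, 0.0, 1.0]], 'k1': -0.0786, 'camera_from_world': [[0.0006, -0.9999, -0.0101, 0.0908], [-0.9899, 0.0009, -0.1415, 0.4253], [0.1415, 0.01, -0.9899, 1.0244], [0.0, 0.0, 0.0, 1.0]]}
wrist {'K': [[360.3136, 0.0, 322.8347], [0.0, 360.3136, 240.4362], [0.0, 0.0, 1.0]], 'k1': -0.0544, 'T_tool_cam': [[0.0003, -0.9496, -0.3135, 0.0803], [1.0, -0.0, 0.001, 0.0004], [-0.0009, -0.3135, 0.9496, -0.1424], [0.0, 0.0, 0.0, 1.0]]}
```

View pics/scene0.png

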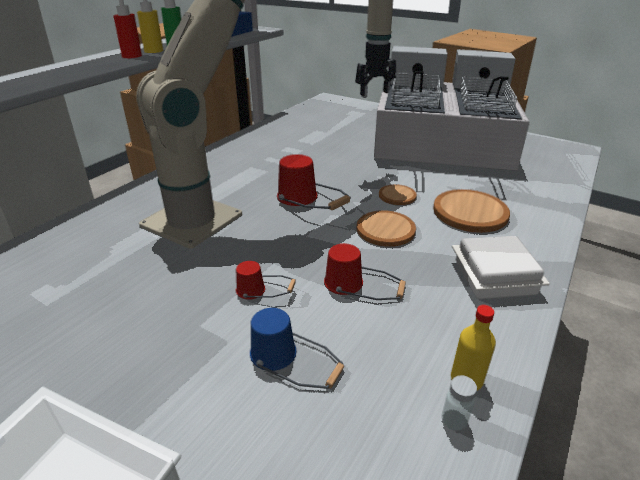

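View pics/top0.png

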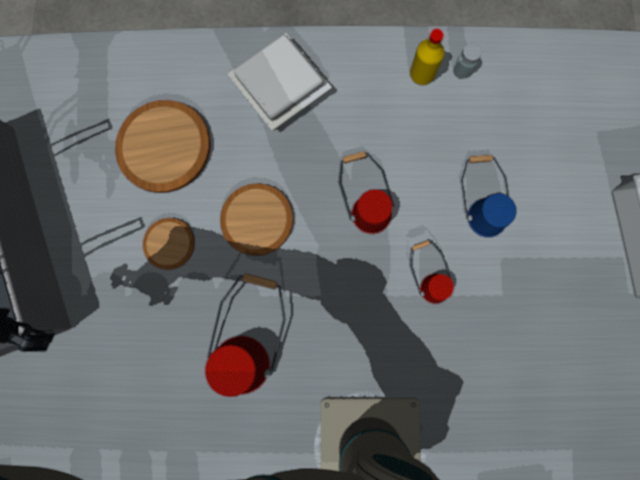

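View pics/wrist0.png

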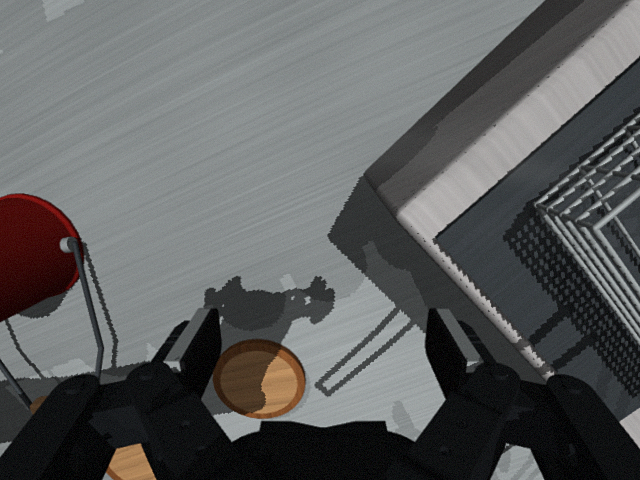

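The red pails are at scene (297,180), (344,270) and (250,280), and at top (238,365), (372,210) and (437,287). The boards are at top (163,145), (257,218) and (168,243). I'll measure their sizes next.

```bash
cat > h.py <<'E'
from rig import *
import cv2,numpy as np
from scipy.spatial.transform import Rotation as R
def ray(n,uv,st=None):
    c=get_calibration(n);K=np.array(c["K"]);k=c["k1"]
    p=((np.atleast_2d(uv)-K[:2,2])/K[[0,1],[0,1]]);d=p.copy()
    for _ in range(20): p=d/(1+k*(p**2).sum(1,keepdims=True))
    v=np.c_[p,np.ones(len(p))]
    if n=="wrist":
        T=np.eye(4);T[:3,:3]=R.from_rotvec(st["tool_rot"]).as_matrix();T[:3,3]=st["position"]
        W=T@np.array(c["T_tool_cam"])
    else: W=np.linalg.inv(np.array(c["camera_from_world"]))
    return W[:3,3],v@W[:3,:3].T
def plane(n,uv,z,st=None):
    o,d=ray(n,uv,st); return o+d*((z-o[2])/d[:,2])[:,None]
def tri(na,ua,nb,ub,sa=None,sb=None):
    A=np.zeros((3,3));b=np.zeros(3);L=[]
    for n,u,s in((na,ua,sa),(nb,ub,sb)):
        o,d=ray(n,u,s);d=d[0]/np.linalg.norm(d[0]);P=np.eye(3)-np.outer(d,d);A+=P;b+=P@o;L.append((o,P))
    x=np.linalg.solve(A,b);return x,[np.linalg.norm(P@(x-o)) for o,P in L]
def proj(n,X):
    c=get_calibration(n);M=np.array(c["camera_from_world"]);K=np.array(c["K"])
    p=np.atleast_2d(X)@M[:3,:3].T+M[:3,3];p=p[:,:2]/p[:,2:];p=p*(1+c["k1"]*(p**2).sum(1,keepdims=True))
    return p*K[[0,1],[0,1]]+K[:2,2]
E
python3 - <<'E'
from h import *
im=cv2.imread("pics/top0.png");hsv=cv2.cvtColor(im,cv2.COLOR_BGR2HSV)
H,S,V=cv2.split(hsv)
red=(((H<6)|(H>172))&(S>150)&(V>50)).astype(np.uint8)
blue=((H>105)&(H<125)&(S>120)).astype(np.uint8)
wood=((H>7)&(H<22)&(S>90)&(V>60)).astype(np.uint8)
for nm,m in(("red",red),("blue",blue),("wood",wood)):
    n,l,s,c=cv2.connectedComponentsWithStats(m)
    for i in range(1,n):
        if s[i,4]<60: continue
        cs,_=cv2.findContours((l==i).astype(np.uint8),0,1);ct=max(cs,key=cv2.contourArea).reshape(-1,2).astype(float)
        z=.016 if s[i,4]>1500 and nm=="wood" else .037 if nm=="wood" else .085
        w=plane("top",ct,z)[:,:2].astype(np.float32)
        r=cv2.minAreaRect(w)
        e=cv2.fitEllipse(w) if len(w)>5 else None
        print(nm,s[i],c[i].round(),"rect",np.round(r[0],4),np.round(r[1],4),round(r[2],1),"ell",np.round(e[0],4),np.round(e[1],4))
s=cv2.imread("pics/scene0.png");a=cv2.resize(s[160:400,220:520],None,fx=2.6,fy=2.6,interpolation=3)
cv2.imwrite("pics/crop_s.png",a)
a=cv2.resize(im[130:310,200:460],None,fx=3,fy=3,interpolation=3);cv2.imwrite("pics/crop_t.png",a)
E
```

```text
red [430  29  13  14 144] [436.  36.] rect [ 0.8713 -0.1498] [0.0261 0.0318] 87.5 ell [ 0.8712 -0.1499] [0.0255 0.0329]
red [ 351  190   42   43 1320] [373. 211.] rect [ 0.4841 -0.0073] [0.0775 0.0888] 44.9 ell [ 0.4839 -0.0061] [0.075 0.09 ]
red [420 274  34  29 711] [437. 288.] rect [ 0.3299 -0.1318] [0.0544 0.0647] 25.8 ell [ 0.3287 -0.1317] [0.0534 0.064 ]
red [ 206  343   59   53 2105] [231. 370.] rect [0.167  0.2738] [0.1078 0.0984] 30.9 ell [0.1674 0.2714] [0.0951 0.1094]
blue [ 468  193   48   44 1486] [492. 214.] rect [ 0.4756 -0.2494] [0.0771 0.1025] 23.8 ell [ 0.4767 -0.2485] [0.0763 0.1032]
wood [ 115  100   94   92 6742] [162. 146.] rect [0.6504 0.4568] [0.2125 0.2129] 89.6 ell [0.6501 0.4562] [0.2113 0.2132]
wood [343 152  23  11 132] [354. 157.] rect [0.6126 0.0279] [0.0128 0.05  ] 16.0 ell [0.6126 0.0277] [0.0123 0.0612]
wood [470 156  23   6 117] [480. 158.] rect [ 0.6095 -0.247 ] [0.0113 0.0486] 0.4 ell [ 0.6096 -0.2452] [0.0113 0.0561]
wood [ 221  184   72   69 3991] [256. 218.] rect [0.4835 0.2393] [0.1548 0.1498] 90.0 ell [0.4831 0.2396] [0.1512 0.1566]
wood [ 143  218   47   51 1853] [166. 242.] rect [0.4287 0.4351] [0.1094 0.1015] 2.3 ell [0.4301 0.4343] [0.1011 0.1092]
wood [412 241  18   9  63] [421. 245.] rect [ 0.4208 -0.1098] [0.0076 0.0383] 20.4 ell [ 0.421  -0.1102] [0.007 0.042]
wood [243 274  34  14 225] [259. 281.] rect [0.3458 0.227 ] [0.0707 0.0151] 77.7 ell [0.3463 0.2301] [0.0137 0.0942]
```

View pics/crop_t.png

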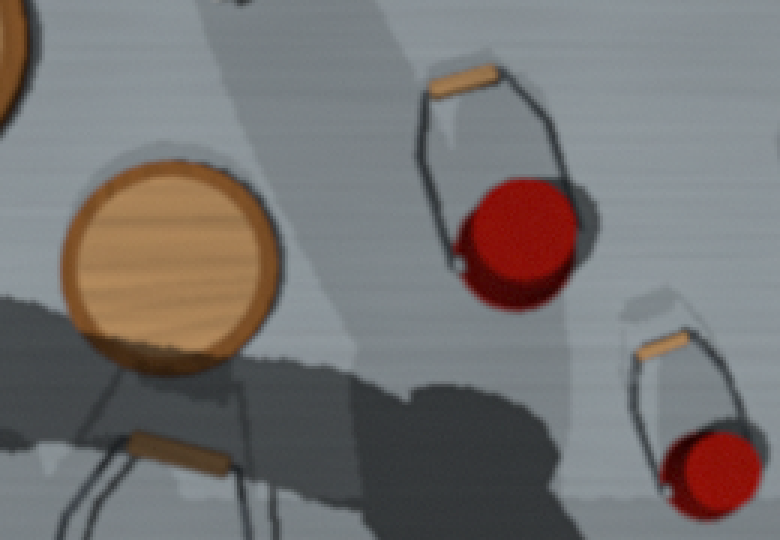

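View pics/crop_s.png

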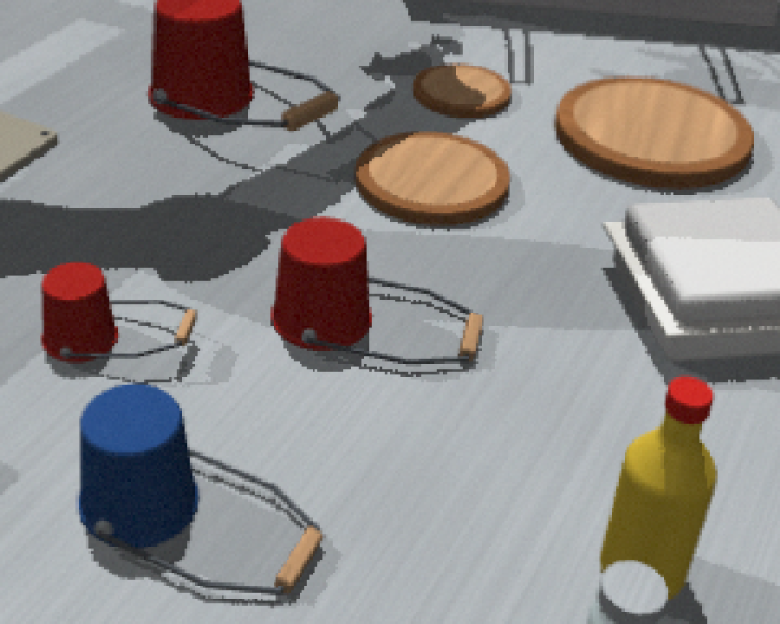

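The middle red pail at top (372,210), scene (344,270) fits: its grip measures 50 x 13 mm against 52 x 13 given. The small one's grip is 38 mm long and the large one's about 70 mm. The boards measure about 210, 155 and 105 mm, so the middle one at top (257,218) is meant. Now I'll refine the positions.

```bash
python3 - <<'E'
from h import *
def comps(im,m,mn,n0):
    n,l,s,c=cv2.connectedComponentsWithStats(m.astype(np.uint8))
    return [(s[i],c[i].round(2).tolist(),l==i) for i in range(1,n) if s[i,4]>mn]
G={}
for n in("top","scene"):
    im=cv2.imread(f"pics/{n}0.png");H,S,V=cv2.split(cv2.cvtColor(im,cv2.COLOR_BGR2HSV))
    red=((H<6)|(H>172))&(S>150)&(V>50)
    bm=red&(V>(140 if n=="top" else 140))
    for s,c,m in comps(im,bm,150,n):
        cs,_=cv2.findContours(m.astype(np.uint8),0,1);ct=max(cs,key=cv2.contourArea).reshape(-1,2).astype(float)
        e=cv2.fitEllipse(plane(n,ct,.085)[:,:2].astype(np.float32)); print(n,"base",c,s,np.round(e[0],4),np.round(e[1],4))
    wood=((H>7)&(H<22)&(S>90)&(V>60))
    for s,c,m in comps(im,wood,50,n):
        if s[4]<600: print(n,"grip",c,s,plane(n,c,.037)[0].round(4)); G.setdefault(n,[]).append(c)
        elif s[4]<6000:
            cs,_=cv2.findContours(m.astype(np.uint8),0,1);ct=max(cs,key=cv2.contourArea).reshape(-1,2).astype(float)
            e=cv2.fitEllipse(plane(n,ct,.016)[:,:2].astype(np.float32));print(n,"board",c,s[:4],np.round(e[0],4),np.round(e[1],4))
            # inner bright face
            
for a in G["top"]:
    for b in G["scene"]:
        x,e=tri("top",a,"scene",b)
        if max(e)<.006: print("tri",a,b,x.round(4),np.round(e,4))
E
```

```text
top base [440.13, 288.02] [430 276  23  23 330] [ 0.3287 -0.1386] [0.0402 0.0421]
top base [229.57, 360.5] [207 347  46  25 622] [0.1866 0.2748] [0.0457 0.0866]
top grip [354.16, 156.77] [343 152  23  11 132] [0.6126 0.0278 0.037 ]
top grip [480.42, 158.42] [470 156  23   6 117] [ 0.6096 -0.2458  0.037 ]
top board [256.28, 218.27] [221 184  72  69] [0.4831 0.2396] [0.1512 0.1566]
top board [166.43, 242.28] [143 218  47  51] [0.4301 0.4343] [0.1011 0.1092]
top grip [420.56, 244.83] [412 241  18   9  63] [ 0.4209 -0.11    0.037 ]
top grip [259.01, 280.7] [243 274  34  14 225] [0.3458 0.2279 0.037 ]
scene base [295.78, 160.66] [280 155  32  12 300] [0.1305 0.3278] [0.0838 0.093 ]
scene base [343.83, 252.07] [329 244  31  17 422] [ 0.4945 -0.0104] [0.0613 0.0663]
scene base [247.58, 267.39] [236 261  24  14 251] [ 0.3516 -0.1653] [0.0443 0.0464]
scene grip [161.56, 30.16] [159  23   6  15  61] [-2.3592  1.9557  0.037 ]
scene board [490.4, 51.69] [433  29 103  81] [0.122  2.6619] [0.6401 2.2776]
scene board [221.14, 101.03] [204  49  35  97] [-0.7921  0.9893] [0.1501 1.5166]
scene board [
[... 212 characters left out ...]
0.2272]
scene grip [339.26, 202.21] [329 195  21  15 146] [0.3328 0.2484 0.037 ]
scene board [385.48, 227.03] [357 211  59  35] [0.4843 0.2347] [0.1551 0.1645]
scene grip [291.13, 285.17] [288 279   7  14  53] [ 0.4275 -0.1183  0.037 ]
scene grip [400.74, 288.29] [397 280   8  18  89] [ 0.6319 -0.0027  0.037 ]
scene grip [334.55, 374.62] [326 363  18  25 179] [ 0.6289 -0.2739  0.037 ]
tri [354.16, 156.77] [400.74, 288.29] [0.6213 0.0266 0.011 ] [0.0003 0.0003]
tri [480.42, 158.42] [334.55, 374.62] [ 0.6182 -0.2545  0.0099] [0.0002 0.0002]
tri [420.56, 244.83] [291.13, 285.17] [ 0.422  -0.1113  0.0296] [0.0001 0.0001]
tri [259.01, 280.7] [339.26, 202.21] [0.3451 0.226  0.0514] [0.0003 0.0003]
```

```bash
python3 - <<'E'
from h import *
t=cv2.imread("pics/top0.png");s=cv2.imread("pics/scene0.png")
H,S,V=cv2.split(cv2.cvtColor(t,cv2.COLOR_BGR2HSV))
print(V[195:235:3,350:396:3])
H2,S2,V2=cv2.split(cv2.cvtColor(s,cv2.COLOR_BGR2HSV))
red=((H<6)|(H>172))&(S>150)
for th in(100,110,120,130):
  n,l,st,c=cv2.connectedComponentsWithStats((red&(V>th)).astype(np.uint8))
  for i in range(1,n):
    if st[i,4]>200 and 340<c[i][0]<400: print(th,st[i],c[i]);uv=c[i];print(plane("top",uv,.085),tri("top",uv,"scene",[343.83,252.07]))
# blue
for n,im in(("top",t),("scene",s)):
    H,S,V=cv2.split(cv2.cvtColor(im,cv2.COLOR_BGR2HSV));b=(H>105)&(H<125)&(S>120)
    print(n,[int(x) for x in np.percentile(V[b],[5,25,50,75,95])])
a=cv2.resize(t[140:240,325:410],None,fx=6,fy=6,interpolation=0);b=cv2.resize(s[235:310,315:415],None,fx=6,fy=6,interpolation=0)
cv2.imwrite("pics/z1.png",a);cv2.imwrite("pics/z2.png",b)
E
```

```text
[[136 134 135 128 124 137 135 137 137 136 136 137 130  52  74  82]
 [137 136 134 112 136 136 136 137 136 137 136 139 138 115  63  75]
 [138 135  92 128 139 138 135 135 136 136 135 137 138 138  56  76]
 [137 108  71 138 138 137 137 136 137 138 136 137 137 139  73  73]
 [130  88  74 136 139 139 137 138 137 137 135 136 137 140  87  72]
 [ 90  75  70 129 138 138 136 136 137 137 138 137 136 140  79  75]
 [ 62  71  70 115 139 138 138 138 137 137 138 136 136 127  68  77]
 [ 68  92  70  83 128 138 135 139 138 135 137 138 135  81  66 106]
 [ 96 119  72  72  90 127 137 139 136 137 137 132  88  50 105 152]
 [137 108  74  72  71  77 103 120 127 120 105  74  57  84 153 154]
 [138 134 101  72  71  70  70  70  76  72  68  60  69 134 156 155]
 [138 138 129 103  73  71  67  66  61  56  51  67 114 154 154 154]
 [136 136 138 129 110  94  74  66  64  75  96 115 135 150 154 153]
 [135 137 134 136 136 129 118 110 109 124 134 134 134 149 152 151]]
100 [357 190  35  34 923] [374.32394366 206.23510293]
[[ 0.4930944 -0.0096458  0.085    ]] (array([ 0.49370027, -0.00958501,  0.08358349]), [np.float64(0.00034765815565208447), np.float64(0.0003476581556522121)])
110 [358 190  34  33 893] [374.30571109 206.02575588]
[[ 0.49352702 -0.0096152   0.085     ]] (array([ 0.49394105, -0.00964166,  0.08373914]), [np.float64(0.00016133241941612724), np.float64(0.00016133241941619294)])
120 [358 190  33  33 859] [374.21420256 205.83818393]
[[ 0.49391475 -0.00943567  0.085     ]] (array([ 0.49413741, -0.00957008,  0.08380318]), [np.float64(4.797590541789105e-05), np.float64(4.7975905417910914e-05)])
130 [359 190  32  32 802] [374.37281796 205.83915212]
[[ 0.4939126  -0.00975661  0.085     ]] (array([ 0.49417702, -0.00982784,  0.0839618 ]), [np.float64(4.229558341088125e-05), np.float64(4.22955834108271e-05)])
top [45, 73, 113, 116, 119]
scene [42, 51, 56, 137, 142]
```

View pics/z1.png

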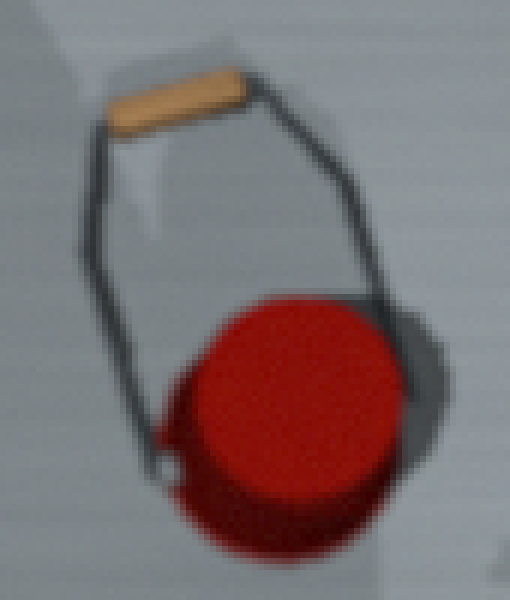

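View pics/z2.png

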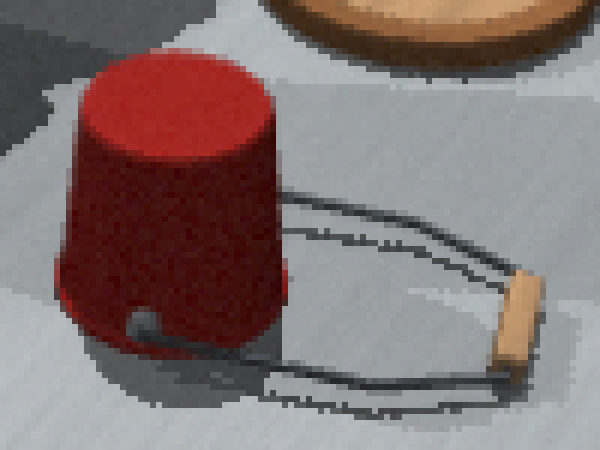

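```bash
cat >> h.py <<'E'
def plan(pts,yaw=None,jaw=1,n=5):
    """pts: target xyz m; yaw: world yaw deg of tool y; rows equal split"""
    st=read_state();M=R.from_rotvec(st["tool_rot"]).as_matrix();y0=np.degrees(np.arctan2(M[1,1],M[0,1]))
    roll=0 if yaw is None else -((yaw-y0+180)%360-180)
    d=(np.array(pts)-st["position"])*1000/n;rows=[]
    for i in range(n):
        Mi=M@R.from_euler("z",roll/n*i,degrees=True).as_matrix()
        rows.append([[int(v) for v in np.round(Mi.T@d)],round(roll/n,1),jaw])
    print(st["time"],st["position"].round(4),"yaw",y0.round(1),"tilt",np.degrees(np.arccos(-M[2,2])).round(2));print(rows)
E
python3 - <<'E'
from h import *
plan([.33,.40,.23])
for z in(.2,.25):print(plane("top",[[143,222],[110,125]],z).round(3))
E
```

```text
0.15 [0.2558 0.5971 0.2306] yaw 66.8 tilt 0.08
[[[-29, -30, 0], 0.0, 1], [[-29, -30, 0], 0.0, 1], [[-29, -30, 0], 0.0, 1], [[-29, -30, 0], 0.0, 1], [[-29, -30, 0], 0.0, 1]]
[[0.44  0.417 0.2  ]
 [0.626 0.493 0.2  ]]
[[0.431 0.398 0.25 ]
 [0.606 0.469 0.25 ]]
```

Emit:
send_rows(
  deltas=[
    [[-26, -46, 0], 0, 1],
    [[-26, -46, 0], 0, 1],
    [[-26, -46, 0], 0, 1],
    [[-26, -46, 0], 0, 1],
    [[-26, -46, 0], 0, 1],
  ],
)

```text
time: 0.65
position: [0.2832, 0.3469, 0.2312]
tool_rot: [0.631, 3.077, -0.0]
force: [1.6, -0.6, 0.0]
finger_gap: 1.003
```

```bash
python3 - <<'E'
from h import *
plan([.62,.027,.15],16,1,10)
E
```

```text
0.65 [0.2832 0.3469 0.2312] yaw 66.8 tilt 0.01
[[[-44, -16, 8], np.float64(5.1), 1], [[-45, -12, 8], np.float64(5.1), 1], [[-46, -8, 8], np.float64(5.1), 1], [[-46, -4, 8], np.float64(5.1), 1], [[-46, 0, 8], np.float64(5.1), 1], [[-46, 4, 8], np.float64(5.1), 1], [[-46, 8, 8], np.float64(5.1), 1], [[-45, 12, 8], np.float64(5.1), 1], [[-44, 16, 8], np.float64(5.1), 1], [[-42, 20, 8], np.float64(5.1), 1]]
```

Emit:
send_rows(
  deltas=[
    [[-44, -16, 0], 5.1, 1],
    [[-45, -12, 0], 5.1, 1],
    [[-46, -8, 0], 5.1, 1],
    [[-46, -4, 0], 5.1, 1],
    [[-46, 0, 0], 5.1, 1],
  ],
)

```text
time: 1.15
position: [0.4533, 0.1881, 0.2314]
tool_rot: [-1.3, -2.86, -0.0]
force: [1.1, 1.1, 0.3]
finger_gap: 1.002
```

Emit:
send_rows(
  deltas=[
    [[-46, 4, 16], 5.1, 1],
    [[-46, 8, 16], 5.1, 1],
    [[-45, 12, 16], 5.1, 1],
    [[-44, 16, 16], 5.1, 1],
    [[-42, 20, 16], 5.1, 1],
  ],
)

```text
time: 1.65
position: [0.6211, 0.0269, 0.1504]
tool_rot: [-1.899, -2.502, 0.0]
force: [-0.3, 0.8, -0.6]
finger_gap: 0.997
```

```bash
python3 - <<'E'
from h import *
st=read_state();print(st["time"],st["position"],st["tool_rot"],np.abs(st["qd"]).max());im=get_image("wrist");cv2.imwrite("pics/w1.png",im)
np.savez("w1.npz",position=st["position"],tool_rot=st["tool_rot"])
E
```

```text
1.65 [0.62110924 0.02691559 0.15035898] [-1.89906765e+00 -2.50202022e+00  1.17758671e-04] 0.7802794360536245
```

View pics/w1.png

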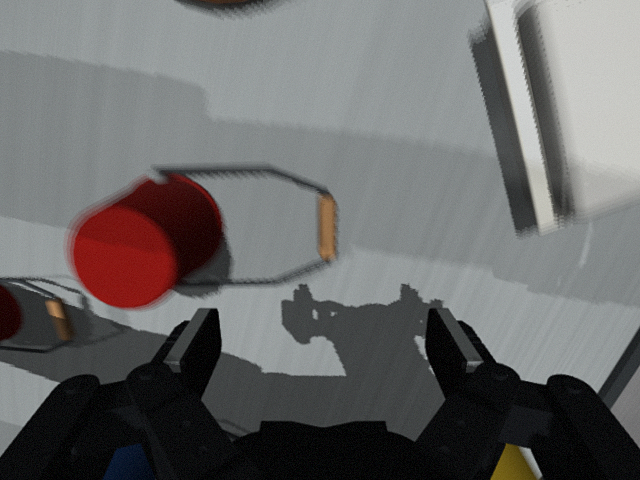

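The wrist view shows the target grip at (328,227) with the pail to its left. The picture is blurred because the arm was still moving. I'll take it again at rest and triangulate.

```bash
cat >> h.py <<'E'
def grips(im):
    H,S,V=cv2.split(cv2.cvtColor(im,cv2.COLOR_BGR2HSV));m=((H>7)&(H<22)&(S>80)&(V>60)).astype(np.uint8)
    n,l,s,c=cv2.connectedComponentsWithStats(m);o=[]
    for i in range(1,n):
        if 40<s[i,4]<6000:
            cs,_=cv2.findContours((l==i).astype(np.uint8),0,1);o.append((c[i],s[i],cv2.minAreaRect(max(cs,key=cv2.contourArea))))
    return o
E
python3 - <<'E'
from h import *
for k in range(2):
    st=read_state();im=get_image("wrist")
print(st["time"],st["position"],np.abs(st["qd"]).max());cv2.imwrite("pics/w2.png",im)
for c,s,r in grips(im):
    print(c.round(1),s,np.round(r[1],1),round(r[2],1))
    for z in(.007,.011,.022,.037): 
        print(z,plane("wrist",c,z,st).round(4)[0], [np.linalg.norm(plane("wrist",cv2.boxPoints(r),z,st)[i]-plane("wrist",cv2.boxPoints(r),z,st)[i+1]).round(4) for i in(0,1)])
    for n,u in(("top",[354.16,156.77]),("scene",[400.74,288.29])): print(n,tri("wrist",c,n,u,st))
E
```

```text
1.75 [0.62256132 0.02068564 0.14870241] 0.06867213641756266
[324.4 214.4] [ 316  183   18   64 1059] [63. 17.] 90.0
0.007 [0.6219 0.0294 0.007 ] [np.float64(0.0134), np.float64(0.0527)]
0.011 [0.6216 0.0304 0.011 ] [np.float64(0.0132), np.float64(0.052)]
0.022 [0.6208 0.0331 0.022 ] [np.float64(0.0127), np.float64(0.0499)]
0.037 [0.6197 0.0368 0.037 ] [np.float64(0.012), np.float64(0.0471)]
top (array([0.62303906, 0.02708043, 0.00215569]), [np.float64(0.001333390632679196), np.float64(0.0013333906326791639)])
scene (array([0.62118359, 0.02961432, 0.00875319]), [np.float64(0.0005982075094827405), np.float64(0.0005982075094825523)])
[ 52.1 310.6] [ 42 291  21  43 379] [42.9 13.9] 79.8
0.007 [ 0.4034 -0.1242  0.007 ] [np.float64(0.0142), np.float64(0.0444)]
0.011 [ 0.4062 -0.121   0.011 ] [np.float64(0.014), np.float64(0.0438)]
0.022 [ 0.4139 -0.1124  0.022 ] [np.float64(0.0135), np.float64(0.0421)]
0.037 [ 0.4243 -0.1006  0.037 ] [np.float64(0.0127), np.float64(0.0397)]
top (array([0.55204497, 0.03927746, 0.21803305]), [np.float64(0.0029336992906783647), np.float64(0.0029336992906783825)])
scene (array([ 0.57247632, -0.0244698 ,  0.10663254]), [np.float64(0.08259320907056657), np.float64(0.08259320907056666)])
```

The wrist view puts the grip at about (0.6217, 0.0297), z about 9 mm. Both other views agree, and at that height it measures 52 x 13 mm. So the handle lies on the counter, not at the stated 37 mm. I'll grasp low.

```bash
python3 - <<'E'
from h import *
plan([.6216,.0297,.004],None,1,5)
E
```

```text
1.8 [0.6206 0.0243 0.1494] yaw 15.5 tilt 0.19
[[[1, 1, 29], 0.0, 1], [[1, 1, 29], 0.0, 1], [[1, 1, 29], 0.0, 1], [[1, 1, 29], 0.0, 1], [[1, 1, 29], 0.0, 1]]
```

Emit:
send_rows(
  deltas=[
    [[1, 1, 30], 0, 1],
    [[1, 0, 30], 0, 1],
    [[1, 0, 25], 0, 1],
    [[0, 0, 0], 0, 1],
    [[0, 0, 0], 0, 1],
  ],
)

```text
time: 2.3
position: [0.6199, 0.0324, 0.0668]
tool_rot: [-1.893, -2.507, -0.0]
force: [0.4, -0.0, 1.0]
finger_gap: 1.0
```

```bash
python3 - <<'E'
from h import *
st=read_state();im=get_image("wrist");cv2.imwrite("pics/w3.png",im)
print(st["position"],np.abs(st["qd"]).max(),st["force"])
M=R.from_rotvec(st["tool_rot"]).as_matrix()
for c,s,r in grips(im):
    P=plane("wrist",c,.009,st)[0];print(c.round(1),s,r[1],r[2],P.round(4),"tool mm",(M.T@(P-st["position"])*1000).round(1))
plan([.6216,.0297,.004],None,1,5)
E
```

```text
[0.61994017 0.03240997 0.06678076] 0.028518082316206773 [ 0.3924179 -0.0012681  1.0441578]
[324.3 269.3] [ 313  228   24   85 1857] (84.0, 23.0) 90.0 [0.6222 0.0294 0.009 ] tool mm [-3.5  1.4 57.8]
2.35 [0.6208 0.0321 0.0676] yaw 15.9 tilt 0.09
[[[-1, 0, 13], 0.0, 1], [[-1, 0, 13], 0.0, 1], [[-1, 0, 13], 0.0, 1], [[-1, 0, 13], 0.0, 1], [[-1, 0, 13], 0.0, 1]]
```

View pics/w3.png

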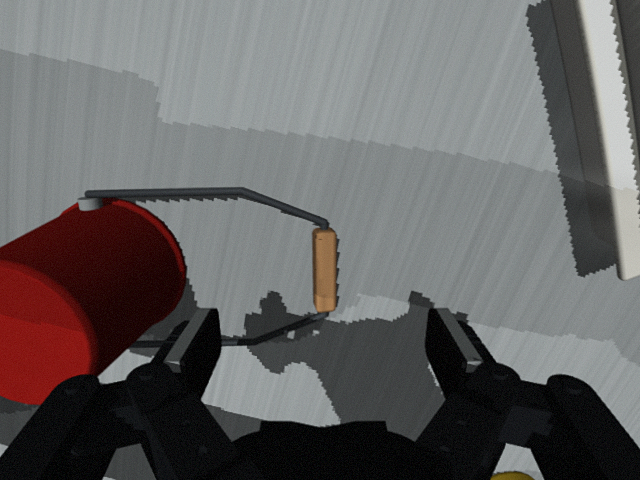

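Emit:
send_rows(
  deltas=[
    [[-1, 1, 18], 0, 1],
    [[-1, 0, 18], 0, 1],
    [[-1, 0, 18], 0, 1],
    [[0, 0, 9], 0, 1],
    [[0, 0, 0], 0, 1],
  ],
  squeeze=40,
)

```text
time: 2.85
position: [0.6219, 0.029, 0.0035]
tool_rot: [-1.895, -2.506, 0.0]
force: [-1.0, 0.5, 0.1]
finger_gap: 1.001
```

Emit:
send_rows(
  deltas=[
    [[0, 0, 0], 0, 0],
    [[0, 0, 0], 0, 0],
    [[0, 0, 0], 0, 0],
    [[0, 0, 0], 0, 0],
    [[0, 0, 0], 0, 0],
  ],
)

```text
time: 3.35
position: [0.6223, 0.0289, 0.0037]
tool_rot: [1.895, 2.506, 0.001]
force: [0.6, 0.3, 5.0]
finger_gap: 0.154
```

Emit:
send_rows(
  deltas=[
    [[0, 0, 0], 0, 0],
    [[0, 0, 0], 0, 0],
    [[0, 0, 0], 0, 0],
    [[0, 0, 0], 0, 0],
    [[0, 0, 0], 0, 0],
  ],
)

```text
time: 3.85
position: [0.6223, 0.0289, 0.0037]
tool_rot: [1.895, 2.506, 0.001]
force: [-0.1, 0.4, 4.8]
finger_gap: 0.152
```

```bash
python3 - <<'E'
from h import *
st=read_state();im=get_image("wrist");cv2.imwrite("pics/w4.png",im)
print(st)
E
```

```text
{'time': 3.85, 'joint_positions': array([-0.21304823,  0.90530168,  0.20231234,  1.74215473, -0.3203822 ,
        0.5260485 ,  0.46822801]), 'qd': array([ 5.50064168e-04,  1.12960616e-03, -8.90008646e-05, -9.12721989e-04,
        9.55048076e-04,  1.60759930e-03,  1.11989130e-03]), 'effort': array([ 1.93770463e-01, -5.70183563e+01,  4.29969236e+00, -1.04866880e+01,
       -8.09718878e-02, -4.03647060e-01, -4.91377548e-02]), 'position': array([0.62227761, 0.02888012, 0.0036979 ]), 'tool_rot': array([1.89463008e+00, 2.50559380e+00, 6.06867712e-04]), 'force': array([-0.11315141,  0.3699275 ,  4.83758309]), 'moment': array([-0.00547436,  0.31514232,  0.10116082]), 'finger_gap': 0.15166482734443978}
```

View pics/w4.png

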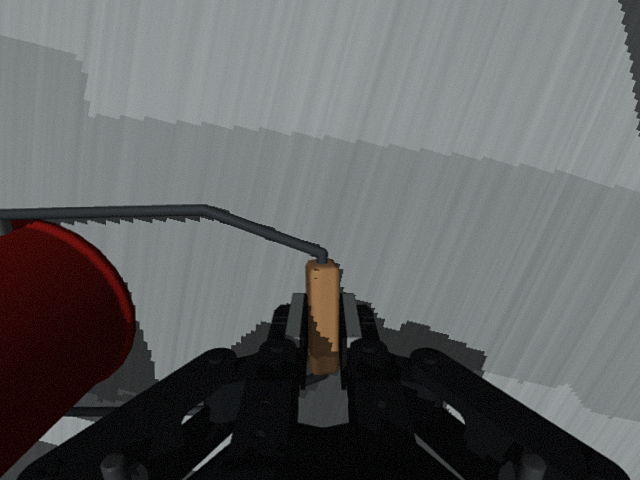

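The grip is held, with the opening at 12.9 mm. Lifting.

Emit:
send_rows(
  deltas=[
    [[0, 0, -30], 0, 0],
    [[0, 0, -45], 0, 0],
    [[0, 0, -45], 0, 0],
    [[0, 0, -45], 0, 0],
    [[0, 0, -45], 0, 0],
  ],
)

```text
time: 4.4
position: [0.6215, 0.0289, 0.2144]
tool_rot: [-1.895, -2.505, 0.001]
force: [0.4, -0.1, -2.5]
finger_gap: 0.141
```

```bash
python3 - <<'E'
from h import *
st=read_state();im=get_image("scene");cv2.imwrite("pics/s5.png",im);cv2.imwrite("pics/w5.png",get_image("wrist"))
print(st["position"],st["force"],st["moment"],st["finger_gap"])
E
```

```text
[0.62151475 0.02894631 0.21442764] [ 0.42515355 -0.10736305 -2.52292872] [ 0.0439771  -0.24057465  0.02136897] 0.1405629173583146
```

View pics/s5.png

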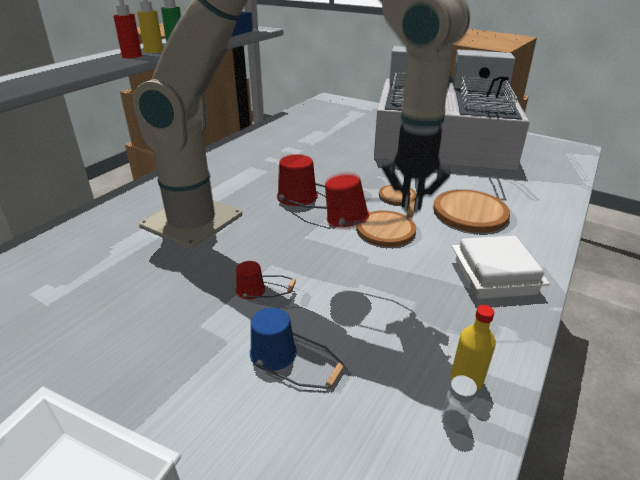

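View pics/w5.png

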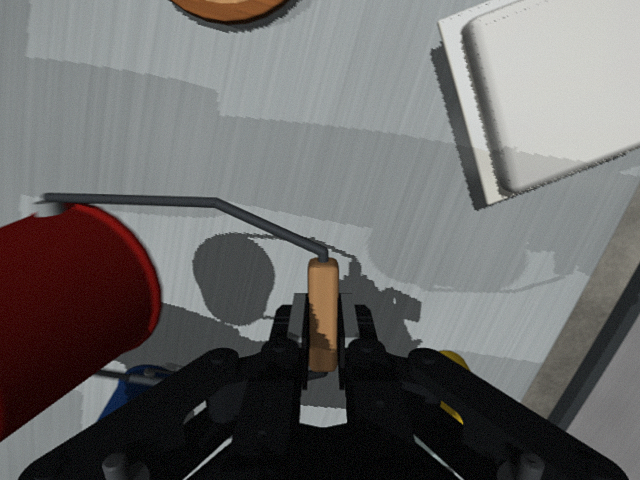

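The pail is lifted, still mouth-down and leaning slightly away from the grip. I'll raise it a bit more and watch.

Emit:
send_rows(
  deltas=[
    [[0, 0, -30], 0, 0],
    [[0, 0, -30], 0, 0],
    [[0, 0, 0], 0, 0],
    [[0, 0, 0], 0, 0],
    [[0, 0, 0], 0, 0],
  ],
)

```text
time: 5.0
position: [0.6208, 0.0291, 0.2711]
tool_rot: [-1.893, -2.503, 0.003]
force: [0.5, 0.7, -1.8]
finger_gap: 0.138
```

```bash
python3 - <<'E'
from h import *
st=read_state();im=get_image("scene");cv2.imwrite("pics/s6.png",cv2.resize(im[80:320,220:520],None,fx=2.5,fy=2.5));cv2.imwrite("pics/w6.png",get_image("wrist"))
print(st["position"],st["force"],st["moment"],st["finger_gap"])
E
```

```text
[0.62083662 0.02908672 0.2711472 ] [ 0.54106996  0.65484064 -1.76978166] [ 0.04037253 -0.12415237  0.00952759] 0.13755969722717648
```

View pics/s6.png

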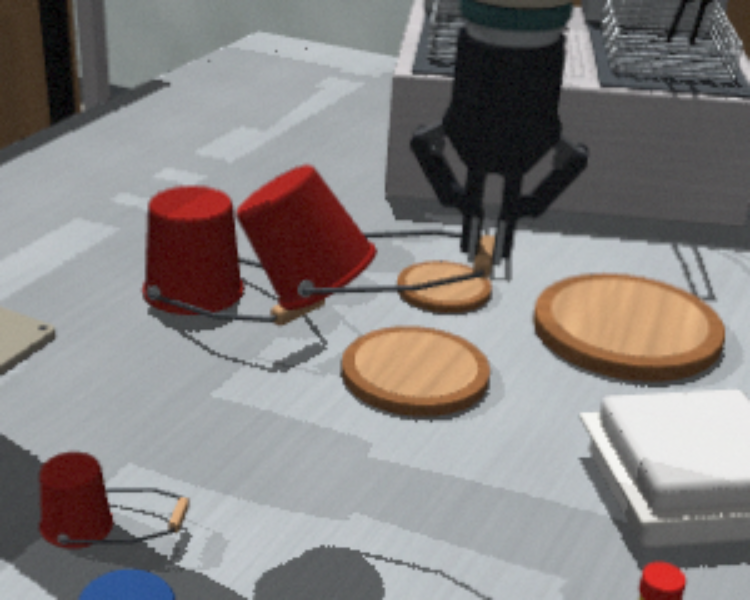

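View pics/w6.png

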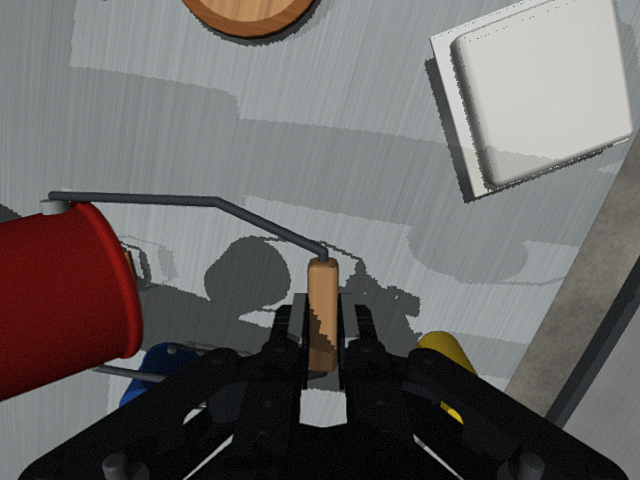

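The pail is toppling away from the grip, already about 30 degrees over. I'll let it finish.

Emit:
send_rows(
  deltas=[
    [[0, 0, 0], 0, 0],
    [[0, 0, 0], 0, 0],
    [[0, 0, 0], 0, 0],
    [[0, 0, 0], 0, 0],
    [[0, 0, 0], 0, 0],
  ],
)

```text
time: 5.6
position: [0.622, 0.0288, 0.2733]
tool_rot: [1.895, 2.506, 0.0]
force: [-0.4, 0.1, -1.9]
finger_gap: 0.137
```

Emit:
send_rows(
  deltas=[
    [[0, 0, 0], 0, 0],
    [[0, 0, 0], 0, 0],
    [[0, 0, 0], 0, 0],
    [[0, 0, 0], 0, 0],
    [[0, 0, 0], 0, 0],
  ],
)

```text
time: 6.1
position: [0.622, 0.0289, 0.2733]
tool_rot: [-1.895, -2.506, -0.0]
force: [0.3, 0.2, -2.8]
finger_gap: 0.138
```

Emit:
send_rows(
  deltas=[
    [[0, 0, 0], 0, 0],
    [[0, 0, 0], 0, 0],
    [[0, 0, 0], 0, 0],
    [[0, 0, 0], 0, 0],
    [[0, 0, 0], 0, 0],
  ],
)

```text
time: 6.6
position: [0.622, 0.0288, 0.2733]
tool_rot: [-1.895, -2.506, 0.0]
force: [1.5, 0.0, -1.8]
finger_gap: 0.134
```

```bash
python3 - <<'E'
from h import *
st=read_state();im=get_image("scene");cv2.imwrite("pics/s7.png",cv2.resize(im[80:320,220:520],None,fx=2.5,fy=2.5));cv2.imwrite("pics/w7.png",get_image("wrist"));cv2.imwrite("pics/t7.png",get_image("top"));cv2.imwrite("pics/s7full.png",im)
print(st["position"],st["force"],st["moment"],st["finger_gap"])
E
```

```text
[0.6219974  0.02883535 0.27327841] [ 1.52009674  0.00535989 -1.84168847] [ 0.02263041 -0.16877317  0.09372785] 0.1335782676191717
```

View pics/s7.png

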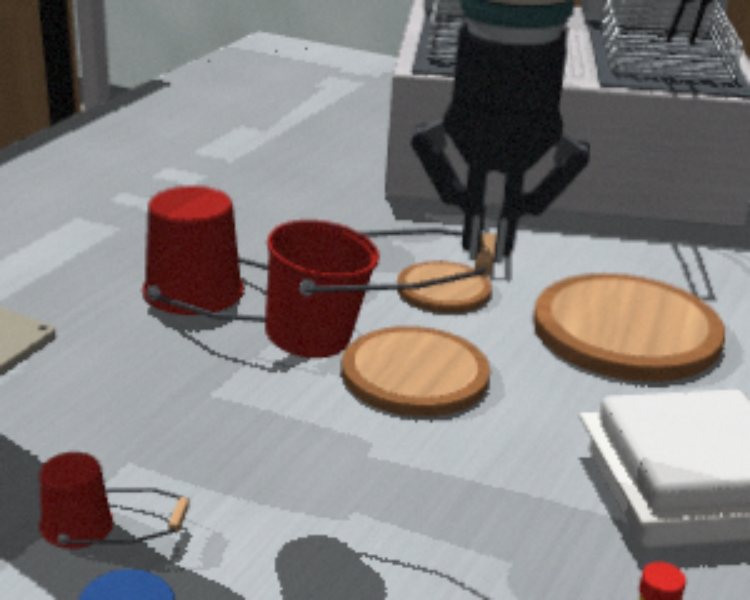

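View pics/w7.png

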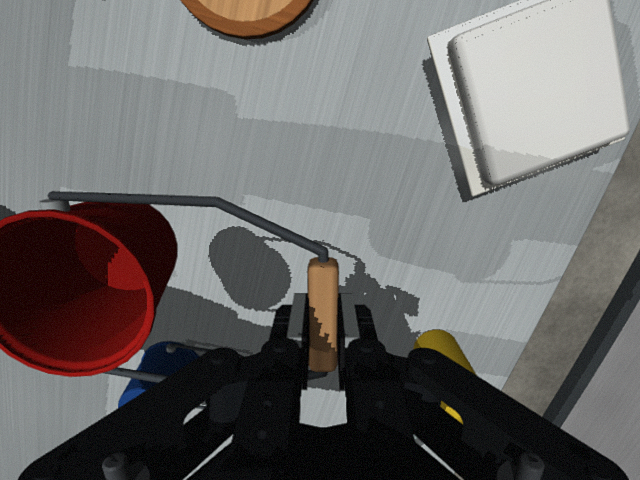

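View pics/t7.png

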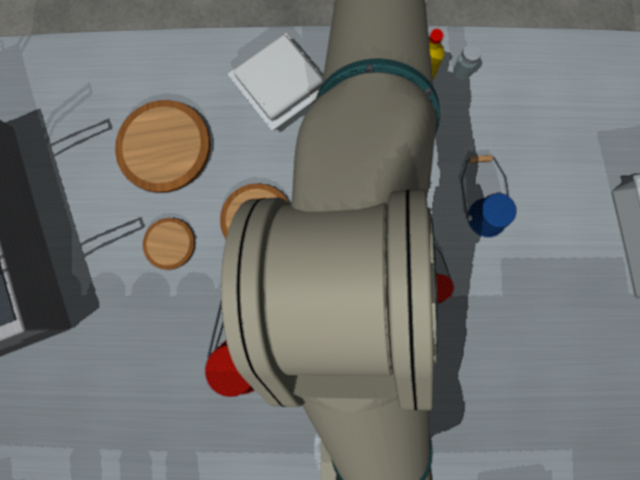

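The pail hangs mouth-up with its rim ellipse at about (322,245) in the crop. It is still swinging slightly. I'll refine the board centre while it settles.

```bash
python3 - <<'E'
from h import *
im=cv2.imread("pics/top0.png");H,S,V=cv2.split(cv2.cvtColor(im,cv2.COLOR_BGR2HSV))
for sat,vm in((60,30),(80,40),(90,60)):
    m=((H>5)&(H<24)&(S>sat)&(V>vm)).astype(np.uint8);m[:,:200]=0;m[:,310:]=0;m[270:]=0;m[:170]=0
    n,l,s,c=cv2.connectedComponentsWithStats(m);i=1+np.argmax(s[1:,4])
    ct=max(cv2.findContours((l==i).astype(np.uint8),0,1)[0],key=cv2.contourArea).reshape(-1,2).astype(float)
    w=plane("top",ct,.016)[:,:2].astype(np.float32);h=cv2.convexHull(w)
    print(s[i],cv2.fitEllipse(w)[:2],cv2.minEnclosingCircle(h))
plan([.576,.146,.273],-45,0,10)
E
```

```text
[ 220  183   73   73 4150] ((0.48132750391960144, 0.2398398518562317), (0.15673328936100006, 0.15720012784004211)) ((0.4817012548446655, 0.24036133289337158), 0.080355703830719)
[ 220  184   73   71 4113] ((0.48139137029647827, 0.23967981338500977), (0.1558820903301239, 0.15656132996082306)) ((0.4813673794269562, 0.23994585871696472), 0.07983509451150894)
[ 221  184   72   69 3991] ((0.48307004570961, 0.23962967097759247), (0.15117938816547394, 0.15663102269172668)) ((0.4818029999732971, 0.24026614427566528), 0.07981422543525696)
6.75 [0.622  0.0289 0.2733] yaw 15.8 tilt 0.0
[[[13, -1, 0], np.float64(6.1), 0], [[12, -3, 0], np.float64(6.1), 0], [[12, -4, 0], np.float64(6.1), 0], [[12, -5, 0], np.float64(6.1), 0], [[11, -6, 0], np.float64(6.1), 0], [[10, -7, 0], np.float64(6.1), 0], [[9, -8, 0], np.float64(6.1), 0], [[8, -9, 0], np.float64(6.1), 0], [[7, -10, 0], np.float64(6.1), 0], [[6, -11, 0], np.float64(6.1), 0]]
```

Emit:
send_rows(
  deltas=[
    [[12, -1, 0], 5, 0],
    [[12, -2, 0], 6, 0],
    [[12, -4, 0], 6, 0],
    [[12, -5, 0], 6, 0],
    [[12, -6, 0], 6, 0],
  ],
)

```text
time: 7.25
position: [0.5992, 0.0883, 0.2734]
tool_rot: [2.466, 1.946, -0.0]
force: [0.3, 0.0, -1.3]
finger_gap: 0.138
```

Emit:
send_rows(
  deltas=[
    [[11, -7, 0], 6, 0],
    [[10, -8, 0], 6, 0],
    [[9, -9, 0], 6, 0],
    [[8, -10, 0], 6, 0],
    [[6, -10, 0], 5, 0],
  ],
)

```text
time: 7.75
position: [0.5775, 0.1479, 0.2733]
tool_rot: [-2.874, -1.268, 0.0]
force: [-0.4, -0.5, -1.1]
finger_gap: 0.137
```

Emit:
send_rows(
  deltas=[
    [[5, -6, 0], 3, 0],
    [[0, 0, 0], 0, 0],
    [[0, 0, 0], 0, 0],
    [[0, 0, 0], 0, 0],
    [[0, 0, 0], 0, 0],
  ],
)

```text
time: 8.25
position: [0.5769, 0.154, 0.2734]
tool_rot: [2.905, 1.196, 0.0]
force: [0.6, 0.1, -1.9]
finger_gap: 0.138
```

```bash
python3 - <<'E'
from h import *
st=read_state();im=get_image("scene");cv2.imwrite("pics/s8.png",cv2.resize(im[80:320,220:520],None,fx=2.5,fy=2.5));cv2.imwrite("pics/w8.png",get_image("wrist"))
print(st["force"],st["moment"],st["finger_gap"])
plan([.5735,.148,.15],-45,0,5)
E
```

```text
[ 0.60180443  0.08093594 -1.87024212] [-0.11437645 -0.18991529  0.01555435] 0.13796013364084497
8.35 [0.5768 0.1543 0.2734] yaw -45.2 tilt 0.0
[[[-1, 0, 25], np.float64(-0.0), 0], [[-1, 0, 25], np.float64(-0.0), 0], [[-1, 0, 25], np.float64(-0.0), 0], [[-1, 0, 25], np.float64(-0.0), 0], [[-1, 0, 25], np.float64(-0.0), 0]]
```

View pics/s8.png

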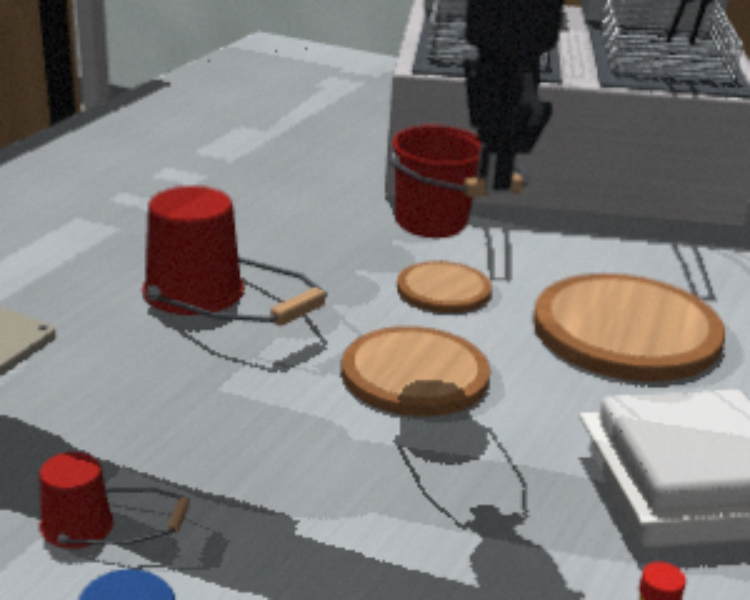

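View pics/w8.png

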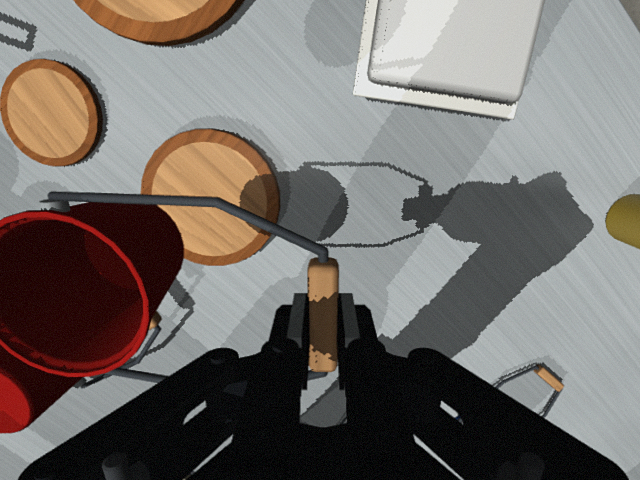

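```bash
python3 - <<'E'
from h import *
st=read_state()
x,e=tri("wrist",[67,293],"scene",[394.2,138.2],st);print("rim",x,e)
M=R.from_rotvec(st["tool_rot"]).as_matrix();print("tool mm",(M.T@(x-st["position"])*1000).round(1))
for a,b in(([323,315],[415,153]),): print("grip",tri("wrist",a,"scene",b,st))
l,e=tri("wrist",[58,203],"scene",[220+478/2.5-0,80+140/2.5],st)
E
```

```text
rim [0.48378104 0.24633095 0.25810502] [np.float64(0.002841299013252428), np.float64(0.0028412990132525005)]
tool mm [  -1.2 -130.9   15.3]
grip (array([0.57396125, 0.1535367 , 0.27557393]), [np.float64(0.002710128340776687), np.float64(0.0027101283407767367)])
```

Emit:
send_rows(
  deltas=[
    [[-1, 1, 20], 0, 0],
    [[-1, 1, 25], 0, 0],
    [[-1, 1, 30], 0, 0],
    [[-1, 0, 25], 0, 0],
    [[-1, 0, 20], 0, 0],
  ],
)

```text
time: 8.85
position: [0.5748, 0.1488, 0.1518]
tool_rot: [-2.904, -1.197, 0.002]
force: [-0.2, 0.1, -2.4]
finger_gap: 0.134
```

Emit:
send_rows(
  deltas=[
    [[0, 0, 10], 0, 0],
    [[0, 0, 0], 0, 0],
    [[0, 0, 0], 0, 0],
    [[0, 0, 0], 0, 0],
    [[0, 0, 0], 0, 0],
  ],
)

```text
time: 9.35
position: [0.5759, 0.1494, 0.1444]
tool_rot: [2.904, 1.197, 0.003]
force: [0.2, -0.3, -1.9]
finger_gap: 0.135
```

```bash
python3 - <<'E'
from h import *
st=read_state();im=get_image("scene");cv2.imwrite("pics/s9.png",cv2.resize(im[130:270,320:490],None,fx=4.5,fy=4.2));cv2.imwrite("pics/w9.png",get_image("wrist"));cv2.imwrite("pics/s9f.png",im)
print(st["time"],st["position"],st["force"],st["moment"],st["finger_gap"])
E
```

```text
9.35 [0.57593689 0.14938737 0.14438735] [ 0.23183004 -0.26752128 -1.88085729] [-0.1559668  -0.11863478 -0.0414128 ] 0.1353476963437169
```

View pics/s9.png

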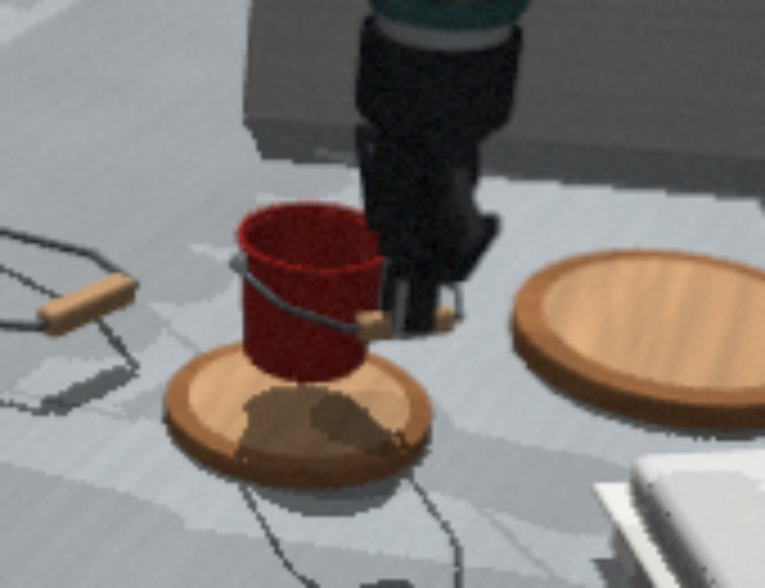

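View pics/w9.png

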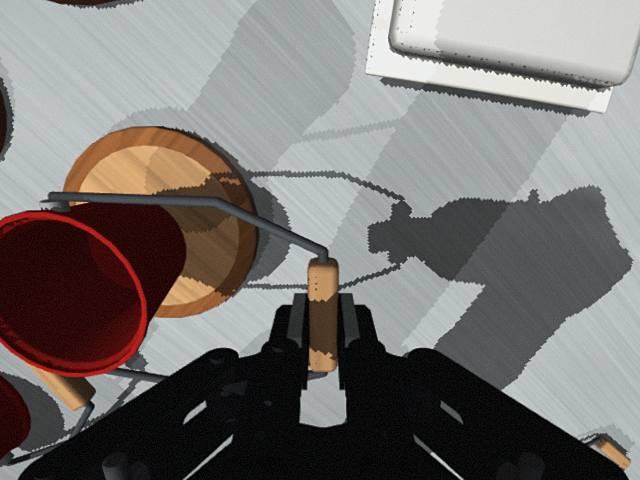

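```bash
python3 - <<'E'
from h import *
st=read_state();M=R.from_rotvec(st["tool_rot"]).as_matrix()
im=cv2.imread("pics/s9f.png");t=np.linspace(0,2*np.pi,200)
x,e=tri("wrist",[67,292],"scene",[320+311/4.5,130+237/4.2],st);print("rim",x,e,(M.T@(x-st["position"])*1000).round(1))
for off in(-126,-130):
  for rz in(.119,.124,.129,.134):
    c=st["position"]+M@np.array([-.001,off/1000,0]);
    o=[]
    for z,r in((rz,.045),(rz-.085,.034)):
        p=proj("scene",np.c_[c[0]+r*np.cos(t),c[1]+r*np.sin(t),np.full(200,z)]);o+=[p.min(0).round(1).tolist(),p.max(0).round(1).tolist()]
    print(off,rz,c[:2].round(4),o)
H,S,V=cv2.split(cv2.cvtColor(im,cv2.COLOR_BGR2HSV));red=(((H<7)|(H>170))&(S>140)&(V>40)).astype(np.uint8);red[:,:360]=0
n,l,s,c=cv2.connectedComponentsWithStats(red);i=1+np.argmax(s[1:,4]);print("bbox",s[i]);
ys,xs=np.where(l==i);print([(y,xs[ys==y].min(),xs[ys==y].max()) for y in range(ys.min(),ys.max()+1,3)])
E
```

```text
rim [0.483503   0.24190067 0.12925511] [np.float64(0.0029221481101731443), np.float64(0.0029221481101732527)] [  -0.2 -130.5   14.7]
-126 0.119 [0.4861 0.2381] [[372.1, 183.7], [407.5, 200.4], [374.3, 213.5], [400.0, 227.0]]
-126 0.124 [0.4861 0.2381] [[372.2, 182.0], [407.7, 198.7], [374.4, 211.9], [400.2, 225.4]]
-126 0.129 [0.4861 0.2381] [[372.3, 180.3], [407.9, 196.9], [374.5, 210.3], [400.4, 223.7]]
-126 0.134 [0.4861 0.2381] [[372.4, 178.6], [408.1, 195.1], [374.7, 208.7], [400.5, 222.1]]
-130 0.119 [0.4833 0.2409] [[371.6, 183.0], [406.9, 199.7], [373.8, 212.8], [399.5, 226.2]]
-130 0.124 [0.4833 0.2409] [[371.7, 181.3], [407.1, 197.9], [373.9, 211.2], [399.6, 224.6]]
-130 0.129 [0.4833 0.2409] [[371.8, 179.6], [407.3, 196.1], [374.1, 209.6], [399.8, 222.9]]
-130 0.134 [0.4833 0.2409] [[372.0, 177.9], [407.5, 194.3], [374.2, 208.0], [400.0, 221.3]]
bbox [373 179  32  28 671]
[(179, np.int64(380), np.int64(394)), (182, np.int64(374), np.int64(400)), (185, np.int64(373), np.int64(403)), (188, np.int64(374), np.int64(403)), (191, np.int64(375), np.int64(404)), (194, np.int64(375), np.int64(404)), (197, np.int64(379), np.int64(403)), (200, np.int64(382), np.int64(403)), (203, np.int64(387), np.int64(403)), (206, np.int64(396), np.int64(397))]
```

The base is about 30 mm above the board and within 2 mm of its centre. I'll lower until the weight comes off the wrist.

Emit:
send_rows(
  deltas=[
    [[-1, -1, 10], 0, 0],
    [[-1, 0, 10], 0, 0],
    [[0, 0, 4], 0, 0],
    [[0, 0, 0], 0, 0],
    [[0, 0, 0], 0, 0],
  ],
)

```text
time: 9.95
position: [0.5731, 0.1484, 0.119]
tool_rot: [2.904, 1.197, -0.001]
force: [-0.4, 0.5, -1.0]
finger_gap: 0.138
```

Emit:
send_rows(
  deltas=[
    [[0, 0, 2], 0, 0],
    [[0, 0, 1], 0, 0],
    [[0, 0, 0], 0, 0],
    [[0, 0, 0], 0, 0],
    [[0, 0, 0], 0, 0],
  ],
)

```text
time: 10.45
position: [0.5731, 0.1485, 0.1164]
tool_rot: [-2.904, -1.197, -0.0]
force: [-0.4, 0.2, -0.9]
finger_gap: 0.14
```

```bash
python3 - <<'E'
from h import *
F=[read_state()["force"]];im=get_image("scene");st=read_state();cv2.imwrite("pics/s10.png",cv2.resize(im[130:270,320:490],None,fx=4.5,fy=4.2));cv2.imwrite("pics/w10.png",get_image("wrist"))
F+=[st["force"],read_state()["force"]]
print(st["time"],st["position"],F,st["moment"],st["finger_gap"])
E
```

```text
10.5 [0.57317177 0.14854278 0.11640807] [array([-0.41890523,  0.24745171, -0.8806576 ]), array([-0.03519516, -1.04919902, -1.52304713]), array([ 0.20885126,  0.11106586, -1.92546571])] [-0.11169077 -0.14796952 -0.00071624] 0.13713224312234829
```

View pics/s10.png

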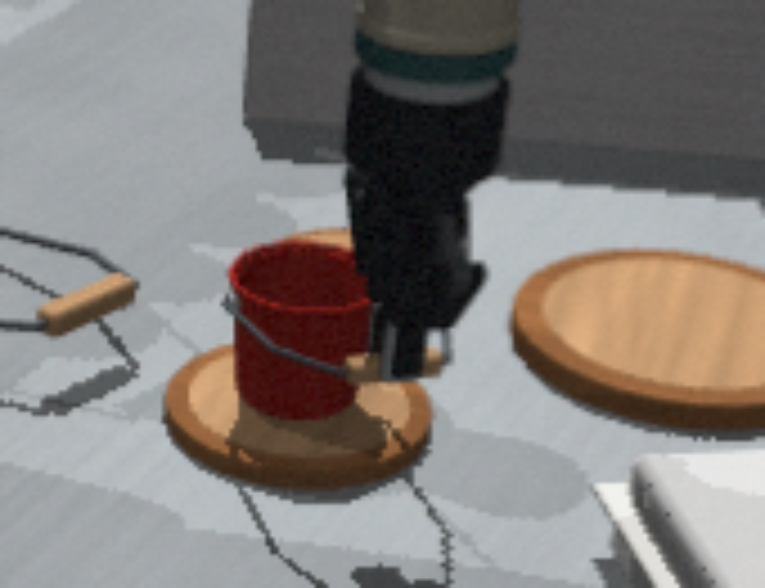

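View pics/w10.png

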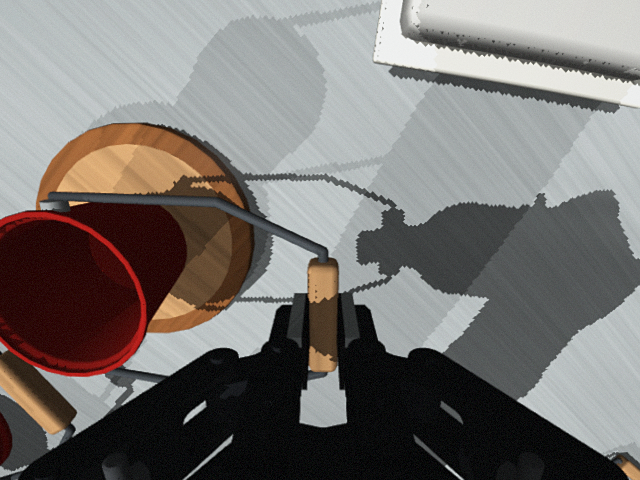

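```bash
python3 - <<'E'
from h import *
t=np.linspace(0,2*np.pi,200)
for c in((.4815,.24),(.4815,.2405)):
  for z,r in((.101,.045),(.016,.034),(.016,.08)):
    p=proj("scene",np.c_[c[0]+r*np.cos(t),c[1]+r*np.sin(t),np.full(200,z)]);print(z,r,((p.min(0)-[320,130])*[4.5,4.2]).round(),((p.max(0)-[320,130])*[4.5,4.2]).round())
E
```

```text
0.101 0.045 [227. 248.] [384. 319.]
0.016 0.034 [237. 371.] [351. 428.]
0.016 0.08 [160. 335.] [429. 470.]
0.101 0.045 [227. 248.] [385. 318.]
0.016 0.034 [237. 371.] [352. 428.]
0.016 0.08 [160. 335.] [430. 470.]
```

Emit:
send_rows(
  deltas=[
    [[0, 0, 2], 0, 0],
    [[0, 0, 1], 0, 0],
    [[0, 0, 1], 0, 0],
    [[0, 0, 0], 0, 0],
    [[0, 0, 0], 0, 0],
  ],
)

```text
time: 11.05
position: [0.5731, 0.1485, 0.1122]
tool_rot: [-2.904, -1.197, 0.0]
force: [-1.1, -0.7, -1.2]
finger_gap: 0.136
```

Emit:
send_rows(
  deltas=[
    [[0, 0, 1], 0, 0],
    [[0, 0, 0], 0, 0],
    [[0, 0, 1], 0, 0],
    [[0, 0, 0], 0, 0],
    [[0, 0, 0], 0, 0],
  ],
)

```text
time: 11.55
position: [0.5731, 0.1485, 0.1103]
tool_rot: [-2.904, -1.197, 0.0]
force: [-0.3, 0.1, -1.3]
finger_gap: 0.141
```

```bash
python3 - <<'E'
from h import *
F=[read_state()["force"]];im=get_image("scene");st=read_state();cv2.imwrite("pics/s11.png",cv2.resize(im[130:270,320:490],None,fx=4.5,fy=4.2))
F+=[st["force"]]
print(st["time"],st["position"],F,st["moment"],st["finger_gap"])
E
```

```text
11.6 [0.57311807 0.14850324 0.11030045] [array([-0.3146277 ,  0.09028596, -1.30953319]), array([ 0.35446866, -0.10410437, -2.15850983])] [-0.14643008 -0.15276203 -0.01747919] 0.13275963234970592
```

View pics/s11.png

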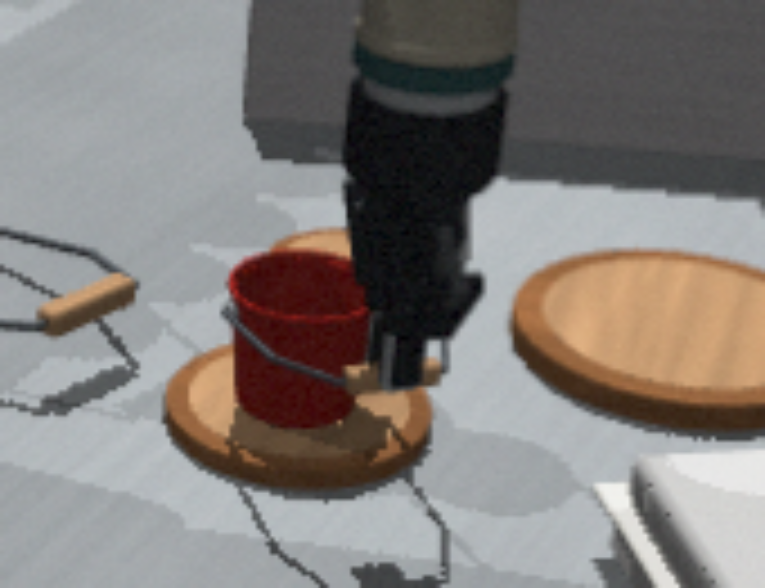

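Emit:
send_rows(
  deltas=[
    [[0, 0, 1], 0, 0],
    [[0, 0, 0], 0, 0],
    [[0, 0, 1], 0, 0],
    [[0, 0, 0], 0, 0],
    [[0, 0, 0], 0, 0],
  ],
)

```text
time: 12.1
position: [0.573, 0.1486, 0.1083]
tool_rot: [-2.904, -1.197, 0.0]
force: [-0.6, 1.3, -0.8]
finger_gap: 0.139
```

Emit:
send_rows(
  deltas=[
    [[0, 0, 1], 0, 0],
    [[0, 0, 0], 0, 0],
    [[0, 0, 1], 0, 0],
    [[0, 0, 0], 0, 0],
    [[0, 0, 0], 0, 0],
  ],
)

```text
time: 12.6
position: [0.5733, 0.1485, 0.1064]
tool_rot: [2.904, 1.197, 0.0]
force: [-0.2, 0.3, 0.9]
finger_gap: 0.137
```

```bash
python3 - <<'E'
from h import *
F=[read_state()];im=get_image("scene");F+=[read_state()];cv2.imwrite("pics/s12.png",cv2.resize(im[130:270,320:490],None,fx=4.5,fy=4.2))
get_image("wrist");F+=[read_state()]
for s in F: print(s["time"],s["position"].round(4),s["force"].round(2),s["moment"].round(3))
E
```

```text
12.6 [0.5733 0.1485 0.1064] [-0.2   0.26  0.87] [0.07  0.088 0.022]
12.65 [0.5733 0.1485 0.1064] [ 0.12 -0.72  1.86] [ 0.127  0.127 -0.036]
12.7 [0.5733 0.1484 0.1064] [0.45 0.79 1.23] [ 0.072  0.099 -0.068]
```

View pics/s12.png

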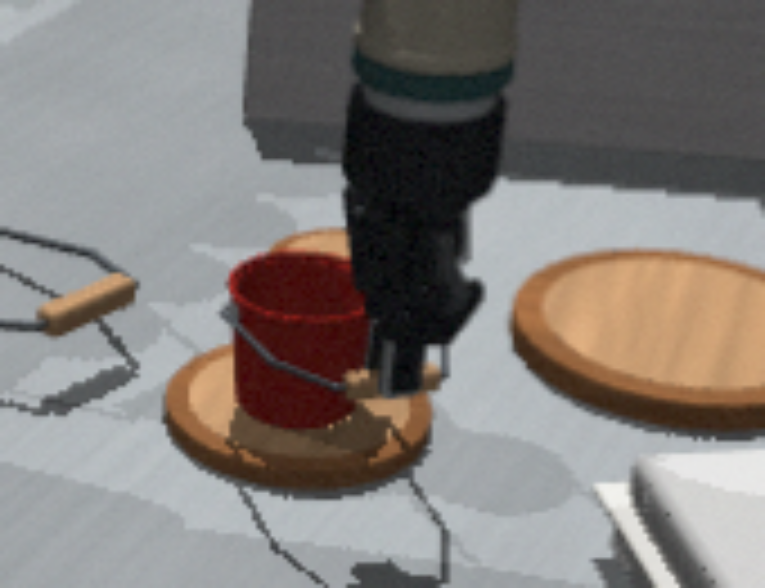

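Contact is confirmed: force is about +1 N and the moment has reversed. The pail stands upright and centred. I'll ease off 2 mm and release gently.

Emit:
send_rows(
  deltas=[
    [[0, 0, -2], 0, 0],
    [[0, 0, 0], 0, 0],
    [[0, 0, 0], 0, 0.2],
    [[0, 0, 0], 0, 0.25],
    [[0, 0, 0], 0, 0.3],
  ],
  squeeze=20,
)

```text
time: 13.2
position: [0.5731, 0.1485, 0.1083]
tool_rot: [2.904, 1.197, -0.0]
force: [0.2, -0.3, 0.3]
finger_gap: 0.3
```

Emit:
send_rows(
  deltas=[
    [[0, 0, 0], 0, 0.35],
    [[0, 0, 0], 0, 0.4],
    [[0, 0, 0], 0, 0.5],
    [[0, 0, 0], 0, 0.6],
    [[0, 0, 0], 0, 0.6],
  ],
)

```text
time: 13.7
position: [0.5731, 0.1485, 0.1083]
tool_rot: [-2.904, -1.197, -0.0]
force: [-1.3, -0.5, 0.3]
finger_gap: 0.599
```

```bash
python3 - <<'E'
from h import *
st=read_state();im=get_image("scene");cv2.imwrite("pics/s13.png",cv2.resize(im[130:270,320:490],None,fx=4.5,fy=4.2));cv2.imwrite("pics/w13.png",get_image("wrist"))
print(st["time"],st["position"].round(4),st["force"].round(2),st["finger_gap"])
E
```

```text
13.7 [0.5731 0.1485 0.1083] [-1.28 -0.51  0.29] 0.5985127174898819
```

View pics/s13.png

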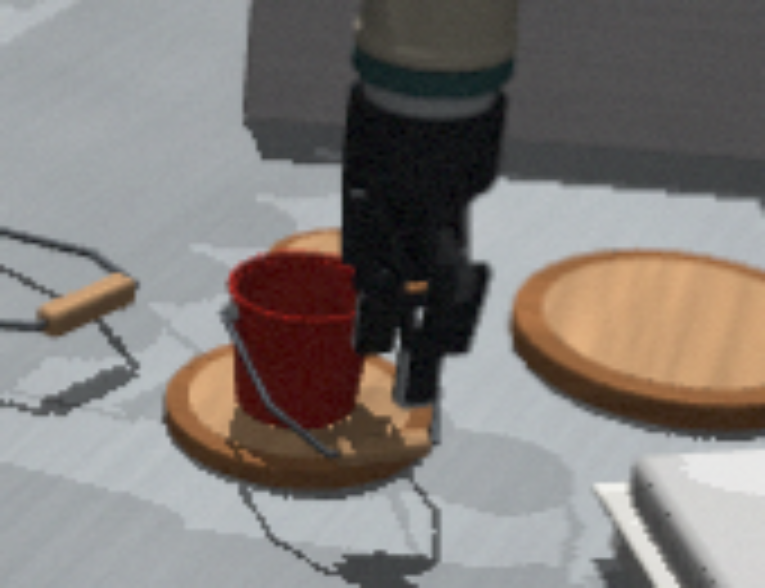

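View pics/w13.png

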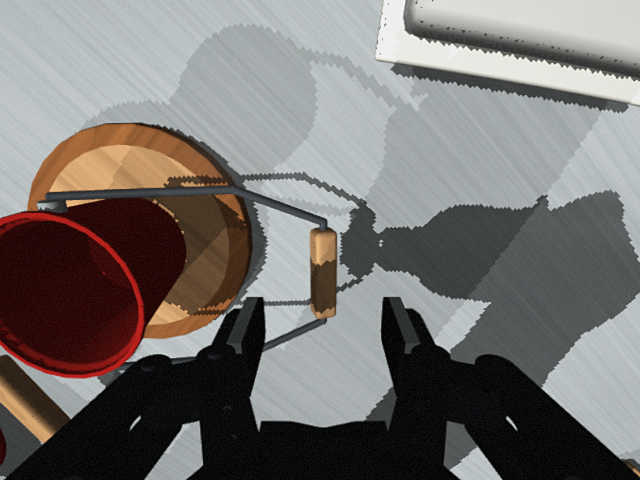

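The handle is free and swinging down, and the pail stayed put. Retracting up, then away.

Emit:
send_rows(
  deltas=[
    [[0, 0, -25], 0, 0.6],
    [[0, 0, -40], 0, 0.6],
    [[0, 0, -40], 0, 0.6],
    [[0, 0, -40], 0, 0.6],
    [[0, 0, 0], 0, 0.6],
  ],
)

```text
time: 14.3
position: [0.5766, 0.1484, 0.2589]
tool_rot: [2.903, 1.196, 0.016]
force: [0.8, -0.1, -0.3]
finger_gap: 0.599
```

```bash
python3 - <<'E'
from h import *
plan([.46,-.26,.28],None,.6,10)
E
```

```text
14.3 [0.5766 0.1484 0.2589] yaw -45.2 tilt 0.61
[[[-37, 21, -2], 0.0, 0.6], [[-37, 21, -2], 0.0, 0.6], [[-37, 21, -2], 0.0, 0.6], [[-37, 21, -2], 0.0, 0.6], [[-37, 21, -2], 0.0, 0.6], [[-37, 21, -2], 0.0, 0.6], [[-37, 21, -2], 0.0, 0.6], [[-37, 21, -2], 0.0, 0.6], [[-37, 21, -2], 0.0, 0.6], [[-37, 21, -2], 0.0, 0.6]]
```

Emit:
send_rows(
  deltas=[
    [[-37, 21, -2], 0, 0.6],
    [[-37, 21, -2], 0, 0.6],
    [[-37, 21, -2], 0, 0.6],
    [[-37, 21, -2], 0, 0.6],
    [[-37, 21, -2], 0, 0.6],
  ],
)

```text
time: 14.8
position: [0.5149, -0.0577, 0.263]
tool_rot: [-2.904, -1.198, 0.001]
force: [0.9, -0.6, -0.3]
finger_gap: 0.605
```

Emit:
send_rows(
  deltas=[
    [[-37, 21, -2], 0, 0.6],
    [[-37, 21, -2], 0, 0.6],
    [[-37, 21, -2], 0, 0.6],
    [[-37, 21, -2], 0, 0.6],
    [[0, 0, 0], 0, 0.6],
  ],
)

```text
time: 15.3
position: [0.4671, -0.2274, 0.2719]
tool_rot: [2.907, 1.18, -0.002]
force: [0.3, 0.6, -0.5]
finger_gap: 0.597
```

Emit:
send_rows(
  deltas=[
    [[0, 0, 0], 0, 0.6],
    [[0, 0, 0], 0, 0.6],
    [[0, 0, 0], 0, 0.6],
    [[0, 0, 0], 0, 0.6],
    [[0, 0, 0], 0, 0.6],
  ],
)

```text
time: 15.8
position: [0.4703, -0.2194, 0.2712]
tool_rot: [-2.903, -1.2, 0.0]
force: [0.7, -0.3, 0.5]
finger_gap: 0.6
```

```bash
python3 - <<'E'
from h import *
im=get_image("scene");cv2.imwrite("pics/s14f.png",im);cv2.imwrite("pics/s14.png",cv2.resize(im[110:290,290:490],None,fx=4,fy=3.3));t=get_image("top");cv2.imwrite("pics/t14f.png",t);cv2.imwrite("pics/t14.png",t)
st=read_state();print(st["time"],st["position"].round(4),st["force"].round(2))
E
```

```text
15.9 [ 0.4702 -0.2198  0.2713] [ 0.42 -0.11  0.16]
```

View pics/s14.png

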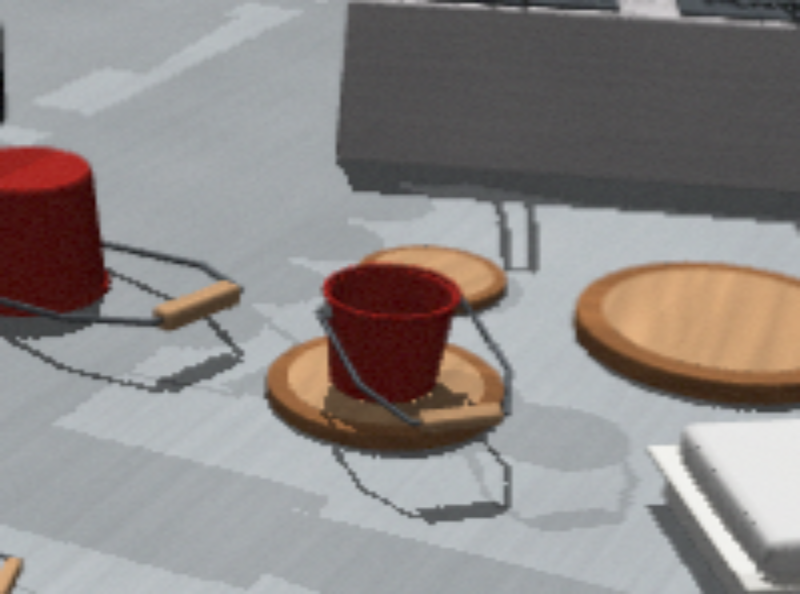

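View pics/t14.png

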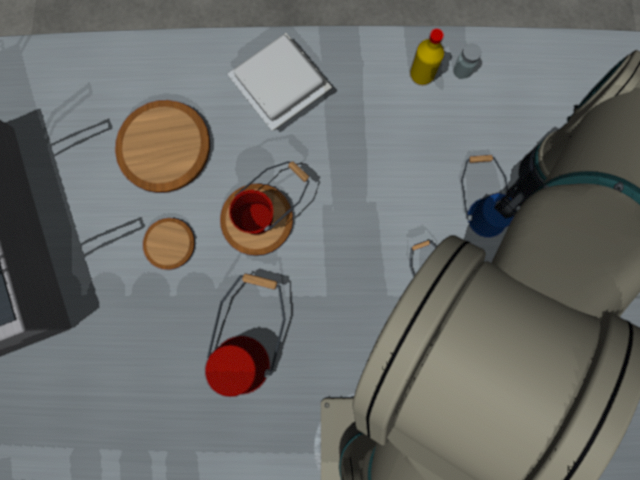

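```bash
python3 - <<'E'
from h import *
for k in range(1):
    t=get_image("top")
H,S,V=cv2.split(cv2.cvtColor(t,cv2.COLOR_BGR2HSV));m=(((H<7)|(H>170))&(S>150)&(V>40)).astype(np.uint8)
n,l,s,c=cv2.connectedComponentsWithStats(m)
for i in range(1,n):
    if s[i,4]>500 and c[i][1]<260:
        ct=max(cv2.findContours((l==i).astype(np.uint8),0,1)[0],key=cv2.contourArea).reshape(-1,2).astype(float)
        w=plane("top",ct,.101)[:,:2].astype(np.float32);print(s[i],c[i],cv2.fitEllipse(w),cv2.minEnclosingCircle(w))
for z in(.009,.06,.08): print(z,[plane("top",g[0],z)[0].round(3) for g in grips(t) if g[1][4]<200][:3])
a=cv2.resize(t[140:280,190:350],None,fx=4.5,fy=4.2);cv2.imwrite("pics/t15.png",a)
E
```

```text
[ 230  190   43   44 1339] [253.02315161 210.70649739] ((0.48028263449668884, 0.23690193891525269), (0.08507530391216278, 0.08936017006635666), 123.29663848876953) ((0.47952839732170105, 0.2361524999141693), 0.046978820115327835)
0.009 [array([ 0.619, -0.255,  0.009]), array([0.589, 0.15 , 0.009]), array([ 0.425, -0.115,  0.009])]
0.06 [array([ 0.602, -0.239,  0.06 ]), array([0.574, 0.147, 0.06 ]), array([ 0.418, -0.106,  0.06 ])]
0.08 [array([ 0.596, -0.232,  0.08 ]), array([0.569, 0.146, 0.08 ]), array([ 0.415, -0.102,  0.08 ])]
```

View pics/t15.png

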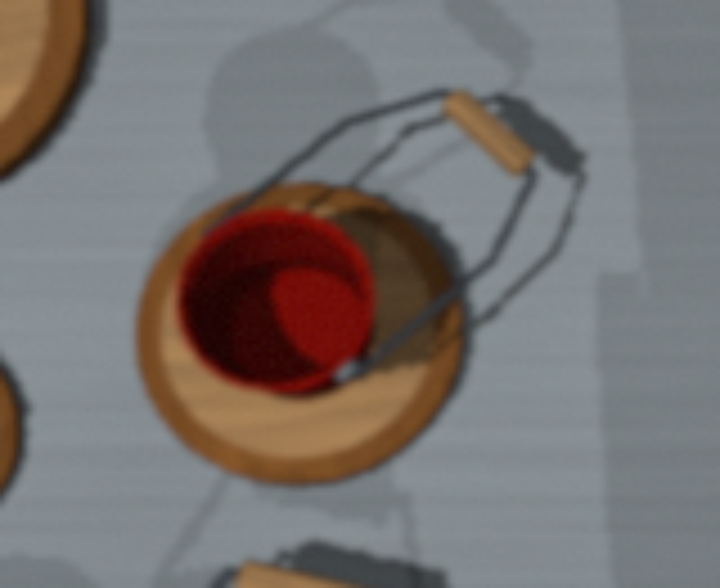

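The rim centre is at (0.480, 0.237) and the board centre at (0.4815, 0.240), about 3 mm apart. One last stillness check, then I hand in.

Emit:
send_rows(
  deltas=[
    [[0, 0, 0], 0, 0.6],
    [[0, 0, 0], 0, 0.6],
    [[0, 0, 0], 0, 0.6],
    [[0, 0, 0], 0, 0.6],
    [[0, 0, 0], 0, 0.6],
  ],
)

```text
time: 16.45
position: [0.47, -0.2203, 0.2713]
tool_rot: [2.905, 1.197, 0.0]
force: [0.0, 0.5, -0.2]
finger_gap: 0.602
```

```bash
python3 - <<'E'
from h import *
a=cv2.imread("pics/t14f.png").astype(int);b=get_image("top").astype(int)
print("diff region",np.abs(a-b)[150:270,200:340].max(),np.abs(a-b)[150:240,455:500].max(), read_state()["time"], np.abs(read_state()["qd"]).max())
print(close_job())
E
```

```text
diff region 13 21 16.5 0.002630368363761621
the job is handed in; nothing more can be done
None
```

The red pail now stands mouth-up on the middle-sized board, and the gripper has let go and moved clear. I picked the middle-sized pail up by its wooden grip, and it swung mouth-up by itself once lifted. I handed in at about 16.5 s of the 54 s allowed.

- **Centring:** In the top view, the pail's rim centre is about 3 mm from the board's centre.
- **Stillness:** Two top pictures about 0.6 s apart showed no movement at the board beyond image noise.
- **Blue pail:** I never touched it. The arm finished hovering above it with the fingertips at 0.27 m, well clear.
- **Disagreements with the description:** All three camera views put the handle's grip at about 9 mm high, not the 37 mm stated, so I grasped it low. I never tilted the grip by 30 degrees, because the moves allow no tilt. The handle sagged about 15 degrees in the fingers, and the pail toppled away from the grip as described.

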